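Turn the cover plate face up on the sorting board

ROBOT

A 6-joint arm with a two-finger parallel gripper is mounted at the origin on the work surface. World frame = base frame: x ahead of the robot, y to its left, z up, the work surface at z = 0. Lengths are in m, angles in degrees, forces in N, time in s.
With the tool pointing down it reaches from about 0.325 to 1 m from the base axis. Payload 5.1 kg.
Tool frame: the origin (TCP) lies midway between the tips of the shut fingers; the grasp point (between the pads) lies 19 mm behind it; x points along the fingers, z is the direction in which the jaws open and shut, and the axes are right-handed (so a half turn about x gives the same grasp; the last joint's range is limited). The gripper opens to 85 mm and grips with 20 to 120 N. Pads are 22 mm wide; open, the fingers measure 114 mm over their backs; the gripper's body (76 mm by 85 mm) begins 54 mm behind the grasp point. The pads swing forward as they close: fully open they stand 13 mm farther back than shut.
Start: joints at [60.527, 7.093, 94.555, -0, 78.352, -4.733], TCP at [0.272, 0.59, 0.207] pointing down, gripper open.
Joint ranges: [-149.61, 149.61], [-58.7, 133.49], [1.44, 155.28], [-77.14, 257.14], [18.33, 153.61], [-166.67, 166.67]. Speed limits (degrees/s): [147.25, 147.25, 180, 180, 180, 180].

INTERFACE

Orientations are given as [roll, pitch, yaw] about the fixed x, y, z axes, in that order (R = Rz(yaw) Ry(pitch) Rx(roll)).
In Python, from bench import bot gives the robot as it stands.
- The arm moves only by the tool drive_tool, never from a script. Its argument "deltas" is a list of rows, each a list of 4 numbers: the shift along the tool's x, y, z in m, then the turn about the tool's x in degrees. In form: [[x, y, z, turn], ...]. A call has 1 to 12 rows; each row is the pose to reach, as a shift and turn from the pose commanded when the call began, along the tool's axes at that moment; what a row does not reach only later rows make up. A row lasts 1/10 s, in which the tool goes at most 50 mm and 8.59 degrees, less where a joint would pass 70% of its speed; a pose out of reach is approached as far as the arm can. A call with a gripper value outside its range is refused whole. "hand" is the finger opening in m, from 0 to 0.0854, set as the call begins (left out, the last holds). The fingers move at their own pace and stop on an object; the grip force is fixed at half the most. Time passes only in rows, so rows that repeat a pose let the fingers close. It gives the time, the measured TCP pose, the force and the opening at its end, in the units of the state.
- bot.read_state(): the state, without advancing time (a new reading comes with each control period).
- bot.snapshot(name): name is "scene" or "top" or "wrist"; returns (picture, depth): 400x640x3 uint8, red, green, blue; 400x640 float32, m along the optical axis (not along the pixel's ray), 0 where there is no reading.
- bot.camera_model(name): a dict with "camera_matrix" (3x3 intrinsics, pixels), "D" ([k1, k2, p1, p2, k3] as OpenCV has them; the pictures are not rectified), "rvec" (rotation vector, rad) and "tvec" (3), from world to camera coordinates, as OpenCV has them; the wrist camera has in their place "tool_from_camera" (4x4, takes a point from camera to tool coordinates, whose origin is the TCP and whose axes are the tool frame's). Camera axes: x right, y down, z forward; pixel columns grow to the right and rows downward; lengths in m; the calibration is good to about 2 mm. A picture is of the moment at which its call begins: read the wrist's pose just before it. camera_model takes no time and is no camera call.
- bot.hand_in(): hands the job in, once; it reports no verdict.
The state is a dict: "t": time; "joint_pos": joint angles; "qd": joint speeds; "joint_torque": joint torques, N m; "tcp_pos": TCP position; "orientation": TCP orientation; "ft_force": force on the tool from outside, world axes, zero at the start; "wrist_torque": the same for the moment, N m; "gripper_width": finger opening in m.
Only numpy, scipy, OpenCV 4.12 (cv2) and the standard library are available. Lean on these libraries where they do the work, as an engineer would, in place of code of your own. Each camera call takes 0.05 s, during which the arm holds its last target.

TASK

The square white cover plate lies back side up on the bench in front of the plywood board. Without gripping or lifting it, use the fingertips to push it against the board's front edge until it tips up on edge and flips over onto the board, front side up, then push it back across the board until its whole far side rests against the raised fence. Leave the round cover and all the other things where they are.

Things in the scene. Friction and masses are not known exactly. Their poses are not given: they have to be found in the camera images.
- cover: square cover plate, loose, white plastic slab 86 x 86 x 9 mm, 50 to 90 g. Origin at its very centre. Starts flat on the bench, back (hollow, with rim, ribs and bosses) up; z comes out of the back: up at the start, straight down once front side up (smooth, two screw heads). Its x axis starts towards the board's front edge within 0.25 rad, leading side 10 to 50 mm short of it, left or right of the middle
- board: plywood board, fixed on the bench: 125 mm deep (x), 400 mm wide (y), 15 mm high, with a sharp upright front edge (the wall to push against). Origin on the bench at the middle of the foot of the front edge; x points to the fence, z up. The fence is a strip along the whole back: its front face 110 mm behind the front edge, 15 mm thick, top 35 mm above the bench
- cover_far (a point): middle of the plate's +x side, half-way through its thickness (the side that leads towards the board at the start)
- cover_near (a point): middle of the plate's -x side, half-way through its thickness. Pressed here firmly towards the board (about 10 N) and drawn upwards, the side follows the fingertips by friction and the plate turns about its foot at the board's edge; past upright it falls over onto the board, about 15 mm of it left overhanging the front edge
- cover_left (a point): middle of the plate's +y side, half-way through its thickness
- cover_right (a point): middle of the plate's -y side, half-way through its thickness
- round_cover: a round white cover, 90 mm across, 12 mm thick, loose, lying in front of the board in the other of the two places, about 150 mm to the left or right of the square one: leave alone. Origin at the centre of its underside
- lampholder: a brass lampholder, 36 mm across, 45 mm high, standing on the left (+y) end of the board: leave alone. Origin at the centre of its underside
- spot_lamp: a white spot lamp, 50 mm across, 52 mm high, standing on the right (-y) end of the board: leave alone. Origin at the centre of its underside
- carton_blue: a small lamp carton with a blue band, 48 x 48 x 55 mm, on the bench left of the plates: leave alone. Origin at the centre of its underside
- carton_yellow: a small lamp carton with a yellow band, 45 x 60 x 45 mm, on the bench right of the plates: leave alone. Origin at the centre of its underside
- tape_roll: a cardboard ring, 90 mm across, 24 mm high, lying at the left: leave alone. Origin at the centre of its underside
- screwdriver: a screwdriver lying at the right: leave alone. Origin on its underside

How it is judged:
By the outcome, as a careful person would: the job done as asked, in the order asked, and still so for the second after the job is handed in, with the robot touching nothing.
It also fails if it takes over 58 s, if anything falls off the work surface, if the arm or the gripper's body presses on something with over 40 N, if the wrist force passes 120 N, or if a joint passes its speed limit or range.

## Working session

There is one attempt and no reset: what is moved stays moved. The work goes in short steps, Python scripts to look and compute and a tool call to move; the robot and the scene stay as the last step left them, time stands still between calls to the robot, and variables do not carry over. Pictures are saved under pics/ and viewed, and the job is handed in when it is done.

Besides the shell and the picture viewer there is one more tool, called after "Call:" in YAML: its name, and indented under it one key for each argument. drive_tool: Moves the arm, as the interface text tells. Its arguments: {"type":"object","properties":{"deltas":{"type":"array"},"hand":{"type":"number"}},"required":["deltas"]}

```bash
mkdir -p pics; ls; python3 - <<'E'
from bench import bot
import cv2
s=bot.read_state()
for k,v in s.items(): print(k,v)
for n in ["scene","top","wrist"]:
    p,d=bot.snapshot(n)
    cv2.imwrite(f"pics/{n}0.png",p[:,:,::-1])
    import numpy as np
    np.save(f"pics/{n}0d.npy",d)
    print(n,bot.camera_model(n), (d>0).mean())
E
```

```text
pics
t 0.0
joint_pos [ 6.05268474e+01  7.13372315e+00  9.46334187e+01  2.87877099e-04
  7.83526420e+01 -4.73261925e+00]
qd [0.01922341 0.08324847 0.10157917 0.05213335 0.08979849 0.02649006]
joint_torque [ 5.39756256e-04 -4.23625731e+01 -3.65447652e+01 -1.28208484e-05
  7.07836050e-03  7.22247307e-06]
tcp_pos [0.27173042 0.58975004 0.20605735]
orientation [ 175.13257558   89.88021575 -119.60801618]
ft_force [ 0.01863722 -0.89916747 -1.11324993]
wrist_torque [ 0.0318749  -0.02543287 -0.02144494]
gripper_width 0.08594813706768105
scene {'camera_matrix': array([[378.5607578 ,   0.        , 314.34766312],
       [  0.        , 378.5607578 , 199.20104429],
       [  0.        ,   0.        ,   1.        ]]), 'D': array([-0.01512949,  0.        ,  0.        ,  0.        ,  0.        ]), 'rvec': array([ 2.10640574,  1.19575509, -0.49734986]), 'tvec': array([-0.26123262, -0.28859191,  1.42853513])} 0.99609375
top {'camera_matrix': array([[438.18960536,   0.        , 323.56690246],
       [  0.        , 438.18960536, 196.41258248],
       [  0.        ,   0.        ,   1.        ]]), 'D': array([-0.00528424,  0.        ,  0.        ,  0.        ,  0.        ]), 'rvec': array([ 2.19322983, -2.21055991,  0.03016694]), 'tvec': array([0.00831234, 0.48564514, 1.30993281])} 0.99592578125
wrist {'camera_matrix': array([[331.54326479,   0.        , 314.65610849],
       [  0.        , 331.54326479, 199.25374111],
       [  0.        ,   0.        ,   1.        ]]), 'D': array([-0.03853512,  0.        ,  0.        ,  0.        ,  0.        ]), 'tool_from_camera': array([[-1.49729844e-04, -2.66042962e-01,  9.63961161e-01,
        -1.67485801e-01],
       [-1.85282724e-04, -9.63961148e-01, -2.66042987e-01,
         6.83398054e-02],
       [ 9.99999972e-01, -2.18439925e-04,  9.50405877e-05,
        -6.46634696e-04],
       [ 0.00000000e+00,  0.00000000e+00,  0.00000000e+00,
         1.00000000e+00]])} 0.996140625
```

View pics/scene0.png

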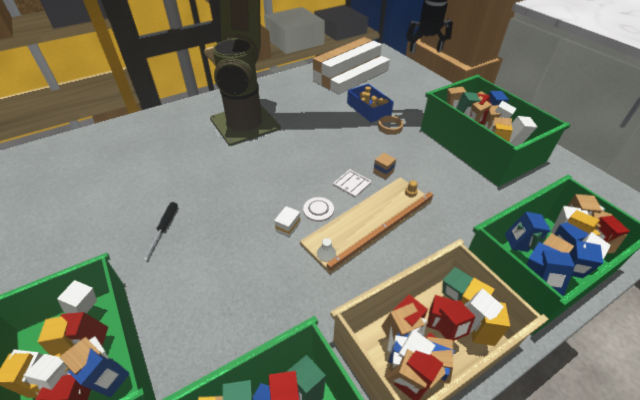

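View pics/top0.png

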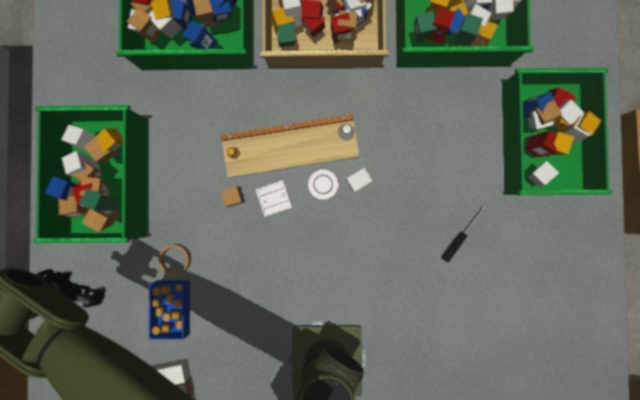

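View pics/wrist0.png

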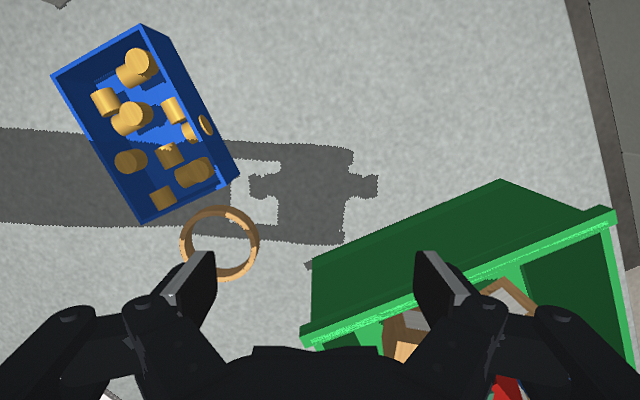

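The scene and top pictures show the square plate back up near top pixel (273,199). The board is above it (front edge about (228,178) to (358,158)), with the blue-band carton to its left at (232,196) and the round cover to its right at (323,184).

```bash
cat > h.py <<'E'
import numpy as np, cv2
from bench import bot
def rays(name,uv,state=None):
    m=bot.camera_model(name); K=m["camera_matrix"];D=m["D"]
    n=cv2.undistortPoints(np.array(uv,float).reshape(-1,1,2),K,D).reshape(-1,2)
    d=np.c_[n,np.ones(len(n))]
    if "rvec" in m:
        R=cv2.Rodrigues(m["rvec"])[0]; return -R.T@m["tvec"], d@R
    T=m["tool_from_camera"]; r,p,y=np.radians(state["orientation"])
    from scipy.spatial.transform import Rotation as Ro
    Rw=Ro.from_euler('xyz',[r,p,y]).as_matrix()
    return Rw@T[:3,3]+state["tcp_pos"], d@(Rw@T[:3,:3]).T
def toplane(name,uv,z,state=None):
    c,d=rays(name,uv,state); return c+d*((z-c[2])/d[:,2])[:,None]
def proj(name,P):
    m=bot.camera_model(name); return cv2.projectPoints(np.array(P,float).reshape(-1,1,3),m["rvec"],m["tvec"],m["camera_matrix"],m["D"])[0].reshape(-1,2)
E
python3 - <<'E'
from h import *
im=cv2.imread("pics/top0.png")
hsv=cv2.cvtColor(im,cv2.COLOR_BGR2HSV)
crop=im[105:225,205:385]; cv2.imwrite("pics/topcrop.png",cv2.resize(crop,None,fx=4.4,fy=4.4,interpolation=cv2.INTER_CUBIC))
print(hsv[199,262],hsv[190,300],hsv[150,290],hsv[135,290])
m=((hsv[:,:,2]>165)&(hsv[:,:,1]<50)).astype(np.uint8)
m[:150]=0;m[225:]=0;m[:,:205]=0;m[:,385:]=0
m=cv2.morphologyEx(m,cv2.MORPH_CLOSE,np.ones((5,5)))
for c in cv2.findContours(m,0,1)[0]:
    if cv2.contourArea(c)<100: continue
    r=cv2.minAreaRect(c); b=cv2.boxPoints(r); w=toplane("top",b,0.009)
    print(cv2.contourArea(c),r,'\n',np.round(w,4),'mean',w.mean(0), [np.linalg.norm(w[i]-w[i-1]) for i in range(4)])
w=((hsv[:,:,0]>8)&(hsv[:,:,0]<28)&(hsv[:,:,1]>70)&(hsv[:,:,2]>120)).astype(np.uint8)
w[:110]=0;w[185:]=0;w[:,:215]=0;w[:,365:]=0
# front edge: lowest wood pixel per column
us=np.arange(245,345); vs=[np.nonzero(w[:,u])[0].max() for u in us]
P=toplane("top",np.c_[us,np.array(vs)+.5],0.015)
l=cv2.fitLine(P[:,:2].astype(np.float32),cv2.DIST_HUBER,0,.01,.01).ravel(); print("edge",l,np.degrees(np.arctan2(l[1],l[0])))
print(P[::20])
E
```

```text
[ 15   9 225] [ 53   8 130] [ 20 105 197] [ 21 105 190]
799.5 ((273.1500244140625, 197.95001220703125), (29.09294891357422, 29.4091796875), 71.56504821777344) 
 [[0.5102 0.2119 0.009 ]
 [0.5376 0.1278 0.009 ]
 [0.4543 0.1005 0.009 ]
 [0.427  0.1845 0.009 ]] mean [0.48229444 0.15616249 0.009     ] [np.float64(0.08763598004178366), np.float64(0.08851462483889183), np.float64(0.08765736045823615), np.float64(0.08831722411971236)]
686.5 ((322.6153564453125, 183.92308044433594), (29.953811645507812, 29.953811645507812), 56.3099365234375) 
 [[ 0.5363  0.0695  0.009 ]
 [ 0.5859 -0.0059  0.009 ]
 [ 0.5103 -0.0553  0.009 ]
 [ 0.4609  0.02    0.009 ]] mean [0.52333444 0.00706381 0.009     ] [np.float64(0.09018985881074955), np.float64(0.09024084647117124), np.float64(0.09027430969525796), np.float64(0.09004911737257645)]
302.5 ((359.0882263183594, 179.1470489501953), (16.120866775512695, 20.922828674316406), 59.036251068115234) 
 [[ 0.5417 -0.0634  0.009 ]
 [ 0.5737 -0.1177  0.009 ]
 [ 0.5319 -0.1422  0.009 ]
 [ 0.4999 -0.0879  0.009 ]] mean [ 0.53679726 -0.10277873  0.009     ] [np.float64(0.04849375433750985), np.float64(0.06305685327984054), np.float64(0.04852402768886567), np.float64(0.06298406422867002)]
edge [ 0.15029481 -0.9886412   0.576008    0.09096286] -81.35599
[[ 0.55312997  0.2396882   0.015     ]
 [ 0.56164985  0.17958626  0.015     ]
 [ 0.5731781   0.11948602  0.015     ]
 [ 0.58169902  0.05940765  0.015     ]
 [ 0.59022115 -0.00066274  0.015     ]]
```

View pics/topcrop.png

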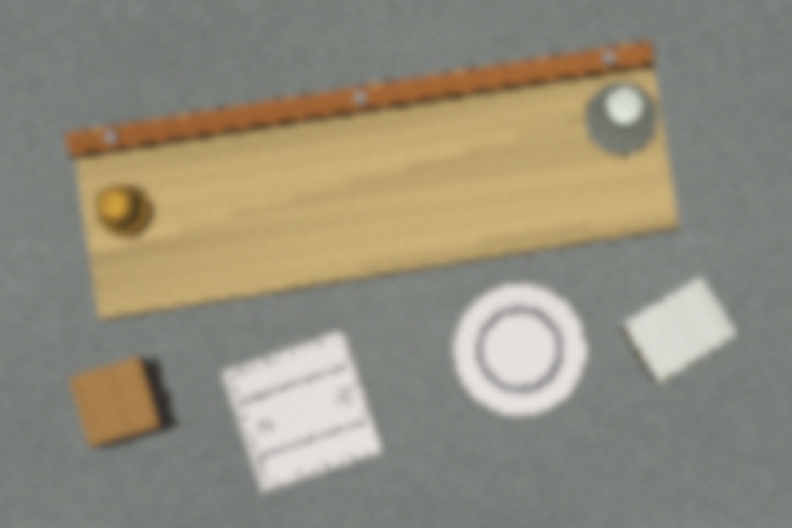

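```bash
cat >> h.py <<'E'
from scipy.spatial.transform import Rotation as Ro
def toolR(s): return Ro.from_euler('xyz',s["orientation"],degrees=True).as_matrix()
E
python3 - <<'E'
from h import *
s=bot.read_state(); R=toolR(s); print(np.round(R,4))
by=8.64
for name,ang in (("z->+y_plate",18.2),("z->-y",18.2+180)):
    # desired tool z axis dir
    a=np.radians(ang+90); zd=np.array([np.cos(a),np.sin(a),0])
    l=R.T@zd; print(name,"turn",np.degrees(np.arctan2(-l[1],l[2])))
t=np.array([0.410,0.132,0.10]); print("shift tool",np.round(R.T@(t-s["tcp_pos"]),4), s["t"])
# things in board frame
o=np.array([0.576,0.091]);bx=np.array([.9886,.1503]);byv=np.array([-.1503,.9886])
for n,uv,z in(("lamph",(232,152),.045),("spot",(347,130),.05),("carton",(231,196),.055),):
    p=toplane("top",[uv],z)[0]; print(n,p,(p[:2]-o)@bx,(p[:2]-o)@byv)
p=np.array([.4823,.1562]);print("plate",(p-o)@bx,(p-o)@byv)
E
```

```text
[[-8.000e-04 -9.082e-01  4.185e-01]
 [-1.400e-03  4.185e-01  9.082e-01]
 [-1.000e+00  1.000e-04 -1.600e-03]]
z->+y_plate turn -42.94056923054374
z->-y turn 137.0594307694563
shift tool [ 0.1069 -0.3171 -0.3579] 0.15
lamph [0.61715573 0.27226729 0.045     ] 0.06793103010031022 0.17301514080508623
spot [ 0.6781978  -0.06582614  0.05      ] 0.07746177810086707 -0.1703986566244116
carton [0.4874808  0.27312229 0.055     ] -0.06013710300412251 0.1933505285792163
plate -0.08283225999999995 0.07853983
```

Call:
drive_tool:
  deltas:
    - [0, -0.026, -0.03, -4]
    - [0, -0.053, -0.06, -8]
    - [0, -0.08, -0.09, -12]
    - [0, -0.106, -0.12, -16]
    - [0.01, -0.132, -0.149, -20]
    - [0.02, -0.159, -0.179, -24]
    - [0.03, -0.185, -0.209, -28]
    - [0.04, -0.212, -0.239, -32]
    - [0.06, -0.238, -0.268, -36]
    - [0.08, -0.264, -0.298, -40]
    - [0.1, -0.291, -0.328, -43]
    - [0.107, -0.317, -0.358, -43]
  hand: 0.04

```text
t: 1.35
tcp_pos: [0.4086, 0.1306, 0.0979]
orientation: [82.9, 89.8, -168.8]
ft_force: [0.8, 0.8, 0.0]
gripper_width: 0.04
```

```bash
python3 - <<'E'
from h import *
s=bot.read_state(); R=toolR(s); print(np.round(R,4),s["tcp_pos"],s["orientation"],s["ft_force"],s["gripper_width"],s["t"],s["joint_pos"])
p,d=bot.snapshot("wrist"); cv2.imwrite("pics/w1.png",p[:,:,::-1])
E
```

```text
[[-3.400e-03 -9.493e-01 -3.143e-01]
 [-7.000e-04 -3.143e-01  9.493e-01]
 [-1.000e+00  3.500e-03  4.000e-04]] [0.40861669 0.13061645 0.09786378] [  82.85334161   89.79866952 -168.83006101] [0.83122032 0.78627966 0.03370053] 0.040046573951838145 1.35 [ 1.05506403e+01 -1.67877094e+01  1.27752572e+02 -2.32724564e-03
  6.92364566e+01 -9.77651282e+01]
```

View pics/w1.png

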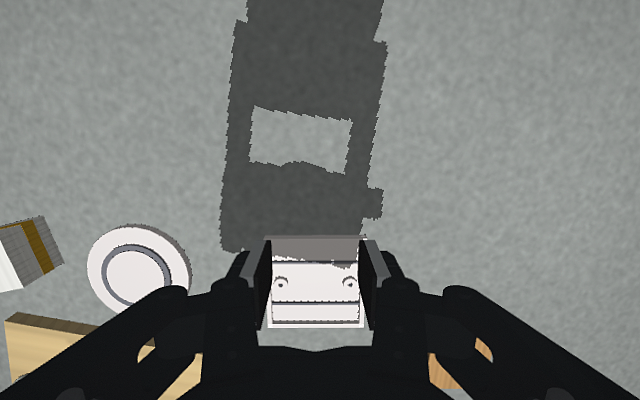

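The wrist picture shows the plate's near side at row 236 (columns 266 to 364), square between the finger pads.

```bash
python3 - <<'E'
from h import *
s=bot.read_state(); R=toolR(s)
P=toplane("wrist",[(266,237),(364,236),(315,236)],0.009,s);print(np.round(P,4), np.round((P-s["tcp_pos"])@R,4))
c=np.array([.4823,.1562,.009])-.043*np.array([.95,.312,0]); print(c,(c-s["tcp_pos"])@R)
im=cv2.imread("pics/w1.png")[180:340,200:440]; cv2.imwrite("pics/w1c.png",cv2.resize(im,None,fx=3.3,fy=3.3))
E
```

```text
[[0.4547 0.0985 0.009 ]
 [0.4287 0.1753 0.009 ]
 [0.4412 0.1368 0.009 ]] [[ 0.0885 -0.0346 -0.0401]
 [ 0.0882 -0.0336  0.041 ]
 [ 0.0883 -0.0336  0.0005]]
[0.44145  0.142784 0.009   ] [ 0.08830522 -0.03567186  0.00611295]
```

View pics/w1c.png

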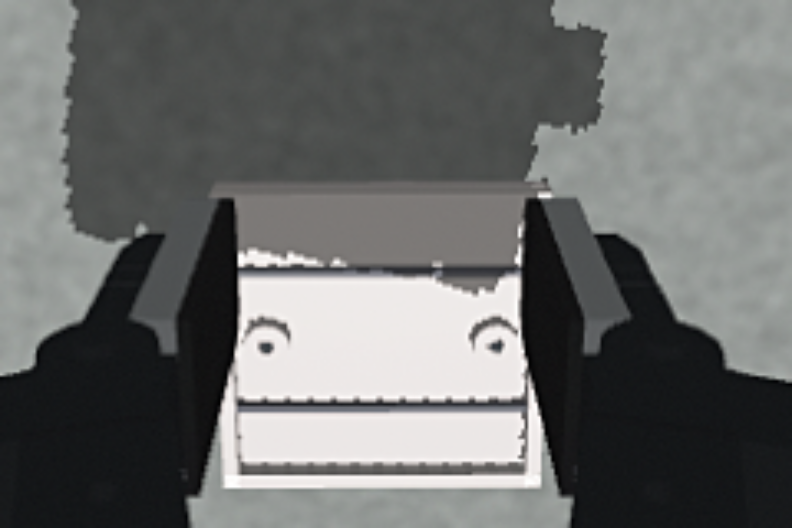

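Call:
drive_tool:
  deltas:
    - [0.03, 0, 0, 0]
    - [0.06, 0, 0, 0]
    - [0.08, 0, 0, 0]
    - [0.088, 0, 0, 0]
    - [0.09, 0, 0, 0]
    - [0.092, 0, 0, 0]
    - [0.092, 0, 0, 0]

```text
t: 2.1
tcp_pos: [0.411, 0.1328, 0.0093]
orientation: [-97.8, 89.9, 10.5]
ft_force: [0.1, 0.5, 0.8]
gripper_width: 0.04
```

Call:
drive_tool:
  deltas:
    - [0.0015, 0, 0, 0]
    - [0.003, 0, 0, 0]
    - [0.003, 0, 0, 0]

```text
t: 2.4
tcp_pos: [0.4102, 0.1326, 0.0055]
orientation: [-98.7, 90.0, 9.5]
ft_force: [0.2, 0.4, 0.3]
gripper_width: 0.04
```

Call:
drive_tool:
  deltas:
    - [0.0015, 0, 0, 0]
    - [0.003, 0, 0, 0]
    - [0.003, 0, 0, 0]

```text
t: 2.7
tcp_pos: [0.4099, 0.1325, 0.002]
orientation: [82.5, 90.0, -169.2]
ft_force: [-0.4, -0.1, -0.7]
gripper_width: 0.0401
```

Call:
drive_tool:
  deltas:
    - [0.001, 0, 0, 0]
    - [0.002, 0, 0, 0]
    - [0.002, 0, 0, 0]

```text
t: 3.0
tcp_pos: [0.41, 0.1325, 0.0001]
orientation: [85.8, 90.0, -165.9]
ft_force: [-0.6, 0.8, 0.1]
gripper_width: 0.0399
```

Call:
drive_tool:
  deltas:
    - [0.001, 0, 0, 0]
    - [0.002, 0, 0, 0]
    - [0.002, 0, 0, 0]

```text
t: 3.3
tcp_pos: [0.41, 0.1325, -0.0018]
orientation: [80.9, 90.0, -170.9]
ft_force: [0.4, 0.4, 0.2]
gripper_width: 0.04
```

Call:
drive_tool:
  deltas:
    - [0.001, 0, 0, 0]
    - [0.0015, 0, 0, 0]
    - [0.0015, 0, 0, 0]

```text
t: 3.6
tcp_pos: [0.41, 0.1325, -0.0033]
orientation: [82.6, 90.0, -169.1]
ft_force: [-0.4, 0.5, -0.2]
gripper_width: 0.04
```

Call:
drive_tool:
  deltas:
    - [0.001, 0, 0, 0]
    - [0.0015, 0, 0, 0]
    - [0.0015, 0, 0, 0]

```text
t: 3.9
tcp_pos: [0.41, 0.1325, -0.0048]
orientation: [88.3, 90.0, -163.4]
ft_force: [0.1, 0.5, -0.5]
gripper_width: 0.0399
```

Call:
drive_tool:
  deltas:
    - [0.001, 0, 0, 0]
    - [0.0015, 0, 0, 0]
    - [0.0015, 0, 0, 0]

```text
t: 4.2
tcp_pos: [0.4101, 0.1325, -0.0063]
orientation: [89.5, 90.0, -162.2]
ft_force: [-0.1, 0.6, -0.6]
gripper_width: 0.0402
```

Call:
drive_tool:
  deltas:
    - [0.001, 0, 0, 0]
    - [0.001, 0, 0, 0]

```text
t: 4.4
tcp_pos: [0.41, 0.1325, -0.0073]
orientation: [80.9, 90.0, -170.8]
ft_force: [0.6, -0.3, -0.1]
gripper_width: 0.04
```

Call:
drive_tool:
  deltas:
    - [0.001, 0, 0, 0]
    - [0.001, 0, 0, 0]

```text
t: 4.6
tcp_pos: [0.41, 0.1325, -0.0083]
orientation: [86.3, 90.0, -165.5]
ft_force: [0.4, -0.7, 0.1]
gripper_width: 0.04
```

Call:
drive_tool:
  deltas:
    - [0.001, 0, 0, 0]
    - [0.001, 0, 0, 0]

```text
t: 4.8
tcp_pos: [0.41, 0.1325, -0.0093]
orientation: [83.4, 90.0, -168.4]
ft_force: [-0.5, -0.4, -1.0]
gripper_width: 0.0402
```

```bash
python3 - <<'E'
from h import *
s=bot.read_state(); R=toolR(s)
p,d=bot.snapshot("wrist"); im=p[150:350,200:440,::-1]; cv2.imwrite("pics/w2.png",cv2.resize(im,None,fx=2.9,fy=2.9))
np.save("pics/w2d.npy",d)
for uv in [(255,240),(258,235),(262,245),(315,250),(375,240),(250,200)]:
    c,r=rays("wrist",[uv],s); T=bot.camera_model("wrist")["tool_from_camera"]
    X=c+r[0]*d[uv[1],uv[0]]; print(uv,np.round(X,4))
print(s["tcp_pos"],s["joint_torque"])
E
```

```text
(255, 240) [0.4068 0.1037 0.0215]
(258, 235) [0.413  0.1034 0.0011]
(262, 245) [0.4053 0.1075 0.0276]
(315, 250) [0.4114 0.1333 0.0018]
(375, 240) [0.3972 0.161  0.0004]
(250, 200) [0.396  0.0948 0.0022]
[ 0.41002964  0.1324874  -0.00930926] [-4.91589715e-03 -2.42201865e+01 -2.98229849e+01 -3.17079321e-04
 -1.63477741e-02  6.12718964e-06]
```

View pics/w2.png

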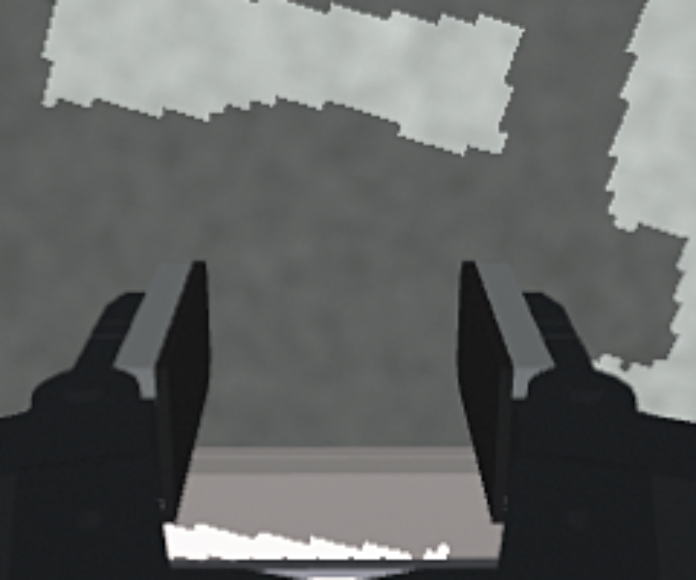

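```bash
python3 - <<'E'
from h import *
s=bot.read_state(); d=np.load("pics/w2d.npy")
for u in (266,267,268,269,270,271):
  for v in (239,241,243,246,250,256):
    c,r=rays("wrist",[(u,v)],s); X=c+r[0]*d[v,u]; print(u,v,np.round(((X-s["tcp_pos"])@toolR(s)),4),round(X[2],4))
P=toplane("wrist",[(315,304.5)],0.009,s);print((P-s["tcp_pos"])@toolR(s))
E
```

```text
266 239 [-0.0102  0.0041 -0.0246] 0.0009
266 241 [-0.0315  0.0119 -0.0213] 0.0222
266 243 [-0.0351  0.0125 -0.0208] 0.0259
266 246 [-0.0385  0.0125 -0.0203] 0.0292
266 250 [-0.0403  0.0115 -0.0201] 0.031
266 256 [-0.0424  0.0098 -0.0199] 0.0331
267 239 [-0.0101  0.0041 -0.0241] 0.0009
267 241 [-0.0318  0.012  -0.0208] 0.0226
267 243 [-0.0337  0.0118 -0.0206] 0.0244
267 246 [-0.0368  0.0118 -0.0201] 0.0275
267 250 [-0.0392  0.011  -0.0199] 0.0299
267 256 [-0.0386  0.008  -0.0201] 0.0293
268 239 [-0.0101  0.004  -0.0236] 0.0008
268 241 [-0.0318  0.012  -0.0204] 0.0225
268 243 [-0.0337  0.0118 -0.0201] 0.0244
268 246 [-0.0356  0.0113 -0.0199] 0.0264
268 250 [-0.0363  0.0097 -0.0199] 0.0271
268 256 [-0.037   0.0072 -0.0199] 0.0277
269 239 [-0.0106  0.0042 -0.023 ] 0.0013
269 241 [-0.0317  0.0119 -0.02  ] 0.0224
269 243 [-0.0329  0.0115 -0.0198] 0.0236
269 246 [-0.0329  0.0101 -0.0199] 0.0236
269 250 [-0.0326  0.0081 -0.02  ] 0.0234
269 256 [-0.0335  0.0056 -0.02  ] 0.0242
270 239 [-0.0107  0.0043 -0.0225] 0.0014
270 241 [-0.0288  0.0108 -0.0199] 0.0196
270 243 [-0.029   0.0099 -0.0199] 0.0198
270 246 [-0.0292  0.0085 -0.02  ] 0.02
270 250 [-0.0295  0.0067 -0.02  ] 0.0203
270 256 [-0.0312  0.0045 -0.0199] 0.022
271 239 [-0.0098  0.0039 -0.0221] 0.0006
271 241 [-0.0094  0.0027 -0.0222] 0.0002
271 243 [-0.011   0.0022 -0.022 ] 0.0018
271 246 [-0.0098  0.     -0.0223] 0.0005
271 250 [-0.0262  0.0052 -0.02  ] 0.017
271 256 [-0.0271  0.0026 -0.02  ] 0.0178
[[-0.01826267 -0.02880571  0.00034236]]
```

```bash
python3 - <<'E'
from h import *
s=bot.read_state(); d=np.load("pics/w2d.npy")
v,u=np.mgrid[230:340,240:400]; uv=np.c_[u.ravel(),v.ravel()]
c,r=rays("wrist",uv,s); X=c+r*d[uv[:,1],uv[:,0]][:,None]; Q=(X-s["tcp_pos"])@toolR(s)
for sg in(-1,1):
    m=(abs(sg*Q[:,2]-.020)<.0012)&(X[:,2]>.005)&(Q[:,1]>-.02)
    for lo in np.arange(-.014,.014,.002):
        k=m&(Q[:,1]>lo)&(Q[:,1]<lo+.002)
        if k.any(): print(sg,round(lo,3),k.sum(),"x range",Q[k,0].min().round(4),Q[k,0].max().round(4))
E
```

```text
-1 -0.012 6 x range -0.0636 -0.0406
-1 -0.01 61 x range -0.0648 -0.0304
-1 -0.008 85 x range -0.0645 -0.0294
-1 -0.006 77 x range -0.0648 -0.0291
-1 -0.004 81 x range -0.0655 -0.028
-1 -0.002 84 x range -0.0649 -0.0281
-1 0.0 75 x range -0.065 -0.0272
-1 0.002 89 x range -0.0648 -0.0267
-1 0.004 83 x range -0.0647 -0.0259
-1 0.006 90 x range -0.0645 -0.0258
-1 0.008 89 x range -0.0649 -0.029
-1 0.01 142 x range -0.0646 -0.0278
-1 0.012 142 x range -0.0838 -0.0308
1 -0.012 4 x range -0.063 -0.0434
1 -0.01 60 x range -0.0646 -0.0293
1 -0.008 78 x range -0.0648 -0.0293
1 -0.006 76 x range -0.0653 -0.0294
1 -0.004 83 x range -0.0648 -0.0288
1 -0.002 76 x range -0.0643 -0.0279
1 0.0 81 x range -0.0645 -0.0266
1 0.002 91 x range -0.0659 -0.0254
1 0.004 76 x range -0.0646 -0.0255
1 0.006 82 x range -0.0648 -0.0258
1 0.008 84 x range -0.0646 -0.0291
1 0.01 137 x range -0.065 -0.0287
1 0.012 115 x range -0.0834 -0.0314
```

```bash
python3 - <<'E'
from h import *
T=bot.camera_model("wrist")["tool_from_camera"];m=bot.camera_model("wrist")
d=np.load("pics/wrist0d.npy"); dn=np.load("pics/w2d.npy")
for nm,d in(("open",d),("w2",dn)):
    v,u=np.mgrid[200:400,60:600]; uv=np.c_[u.ravel(),v.ravel()].astype(float)
    n=cv2.undistortPoints(uv.reshape(-1,1,2),m["camera_matrix"],m["D"]).reshape(-1,2)
    z=d[v.ravel(),u.ravel()]; Q=np.c_[n*z[:,None],z]@T[:3,:3].T+T[:3,3]
    k=(Q[:,0]<(-.012 if nm=="w2" else .05))&(z>.01)
    for y0 in (-.01,-.005,0,.005,.01):
        kk=k&(abs(Q[:,1]-y0)<.0015)
        q=Q[kk]
        for sg in(-1,1):
            qq=q[sg*q[:,2]>0]
            if len(qq): i=np.argsort(-qq[:,0])[:5]; print(nm,y0,sg,np.round(qq[i[[0,-1]]],4).tolist())
s=bot.read_state();print(s["t"])
p,dd=bot.snapshot("scene")
uv=proj("scene",s["tcp_pos"])[0];print(uv);x,y=map(int,uv)
cv2.imwrite("pics/s2.png",cv2.resize(p[y-60:y+40,x-60:x+70,::-1],None,fx=6,fy=6,interpolation=cv2.INTER_CUBIC))
E
```

```text
open -0.01 -1 [[-0.0408, -0.009, -0.0426], [-0.0435, -0.0088, -0.0427]]
open -0.01 1 [[-0.0386, -0.0089, 0.0434], [-0.0428, -0.0093, 0.0427]]
open -0.005 -1 [[-0.0388, -0.0053, -0.0424], [-0.0392, -0.0046, -0.0422]]
open -0.005 1 [[-0.0379, -0.0064, 0.0434], [-0.0387, -0.0055, 0.0431]]
open 0 -1 [[-0.0377, 0.0013, -0.0426], [-0.0389, 0.0005, -0.0423]]
open 0 1 [[-0.0381, 0.0001, 0.0432], [-0.0387, -0.0006, 0.0431]]
open 0.005 -1 [[-0.0383, 0.0055, -0.0425], [-0.0394, 0.005, -0.0422]]
open 0.005 1 [[-0.0379, 0.0052, 0.0433], [-0.0393, 0.0045, 0.0434]]
open 0.01 -1 [[-0.0386, 0.0088, -0.0426], [-0.04, 0.0086, -0.0426]]
open 0.01 1 [[-0.0385, 0.0087, 0.0432], [-0.0397, 0.0093, 0.0433]]
w2 -0.01 -1 [[-0.0122, -0.0115, -0.0788], [-0.0345, -0.0087, -0.0199]]
w2 -0.01 1 [[-0.0122, -0.0093, 0.1327], [-0.0337, -0.0092, 0.0202]]
w2 -0.005 -1 [[-0.012, -0.0064, -0.0735], [-0.0296, -0.0059, -0.02]]
w2 -0.005 1 [[-0.0121, -0.0038, 0.0944], [-0.0296, -0.0058, 0.0202]]
w2 0 -1 [[-0.0272, 0.0006, -0.0201], [-0.0287, -0.0007, -0.0199]]
w2 0 1 [[-0.0122, 0.0013, 0.0978], [-0.0279, 0.0004, 0.0202]]
w2 0.005 -1 [[-0.0121, 0.0038, -0.0168], [-0.0266, 0.0059, -0.0199]]
w2 0.005 1 [[-0.0121, 0.0056, 0.0998], [-0.0254, 0.0038, 0.0204]]
w2 0.01 -1 [[-0.012, 0.0111, -0.1086], [-0.029, 0.0099, -0.0199]]
w2 0.01 1 [[-0.0287, 0.0107, 0.0202], [-0.0297, 0.0106, 0.02]]
4.85
[333.39021075 174.51931471]
```

View pics/s2.png

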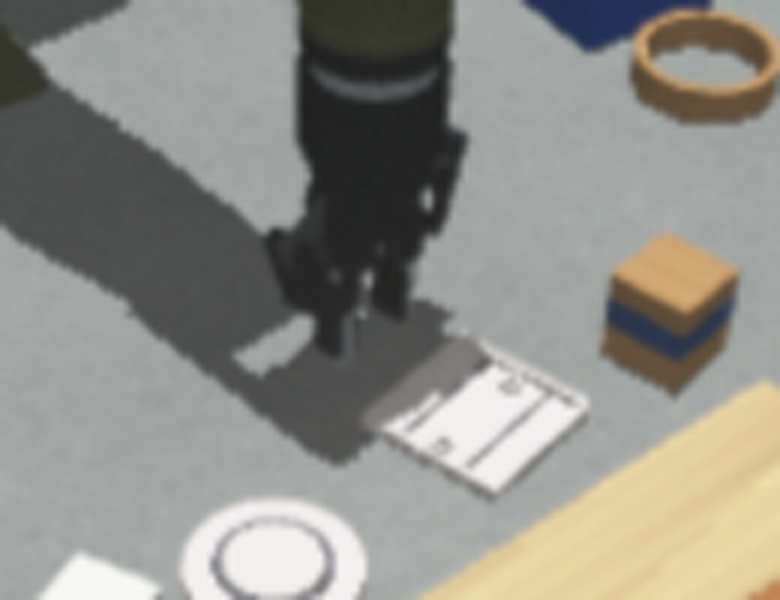

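Call:
drive_tool:
  deltas:
    - [0.003, 0, 0, 0]
    - [0.006, 0, 0, 0]
    - [0.009, 0, 0, 0]
    - [0.01, 0, 0, 0]
    - [0.01, 0, 0, 0]

```text
t: 5.4
tcp_pos: [0.4098, 0.1324, -0.0195]
orientation: [82.5, 90.0, -169.3]
ft_force: [-0.3, -0.2, 1.2]
gripper_width: 0.0399
```

Call:
drive_tool:
  deltas:
    - [0.001, 0, 0, 0]
    - [0.002, 0, 0, 0]
    - [0.002, 0, 0, 0]

```text
t: 5.7
tcp_pos: [0.4101, 0.1325, -0.0212]
orientation: [76.8, 90.0, -174.9]
ft_force: [0.8, -0.0, -0.1]
gripper_width: 0.0401
```

Call:
drive_tool:
  deltas:
    - [0.001, 0, 0, 0]
    - [0.001, 0, 0, 0]

```text
t: 5.9
tcp_pos: [0.4101, 0.1325, -0.0223]
orientation: [86.3, 90.0, -165.4]
ft_force: [-1.4, -0.4, -0.2]
gripper_width: 0.0402
```

Call:
drive_tool:
  deltas:
    - [0.001, 0, 0, 0]
    - [0.001, 0, 0, 0]

```text
t: 6.1
tcp_pos: [0.41, 0.1325, -0.0233]
orientation: [95.3, 90.0, -156.4]
ft_force: [0.2, -0.7, 0.2]
gripper_width: 0.04
```

Call:
drive_tool:
  deltas:
    - [0.001, 0, 0, 0]
    - [0.001, 0, 0, 0]

```text
t: 6.3
tcp_pos: [0.41, 0.1325, -0.0243]
orientation: [80.3, 90.0, -171.4]
ft_force: [0.4, -0.1, 0.3]
gripper_width: 0.0398
```

Call:
drive_tool:
  deltas:
    - [0.001, 0, 0, 0]
    - [0.001, 0, 0, 0]

```text
t: 6.5
tcp_pos: [0.41, 0.1325, -0.0253]
orientation: [81.7, 90.0, -170.0]
ft_force: [0.5, -0.4, 0.1]
gripper_width: 0.0397
```

Call:
drive_tool:
  deltas:
    - [0.001, 0, 0, 0]
    - [0.001, 0, 0, 0]

```text
t: 6.7
tcp_pos: [0.4102, 0.1325, -0.0255]
orientation: [88.4, 89.9, -163.3]
ft_force: [-3.0, -0.3, 6.3]
gripper_width: 0.0399
```

Call:
drive_tool:
  deltas:
    - [-0.0012, 0, 0, 0]
    - [-0.0012, -0.005, 0, 0]
    - [-0.0012, -0.01, 0, 0]
    - [-0.0012, -0.014, 0, 0]
    - [-0.0012, -0.018, 0, 0]
    - [-0.0012, -0.022, -0.0005, 2]
    - [-0.0012, -0.026, -0.001, 4]
    - [-0.0012, -0.03, -0.0015, 6]
    - [-0.0012, -0.034, -0.002, 8]
    - [-0.0012, -0.039, -0.0025, 9.6]
    - [-0.0012, -0.044, -0.003, 9.6]
    - [-0.0012, -0.049, -0.0035, 9.6]

```text
t: 7.9
tcp_pos: [0.4581, 0.1446, -0.0251]
orientation: [107.4, 90.0, -153.9]
ft_force: [-0.4, -0.7, -0.5]
gripper_width: 0.0405
```

```bash
python3 - <<'E'
from h import *
s=bot.read_state(); R=toolR(s); print(np.round(R[:,2],4),"board y az err",np.degrees(np.arctan2(R[1,2],R[0,2]))-98.64,s["tcp_pos"],s["ft_force"])
n=np.array([.9886,.1503]); print("tcp to wall",n@(np.array([.576,.091])-s["tcp_pos"][:2]))
p,d=bot.snapshot("top"); cv2.imwrite("pics/t3.png",cv2.resize(p[105:225,205:385,::-1],None,fx=4.4,fy=4.4,interpolation=cv2.INTER_CUBIC))
p,d=bot.snapshot("wrist"); cv2.imwrite("pics/w3.png",p[:,:,::-1])
E
```

```text
[-1.511e-01  9.885e-01 -1.000e-04] board y az err 0.04834222415132672 [ 0.45811493  0.14462056 -0.02510537] [-0.38753035 -0.6843289  -0.47386792]
tcp to wall 0.10848200566969764
```

View pics/t3.png

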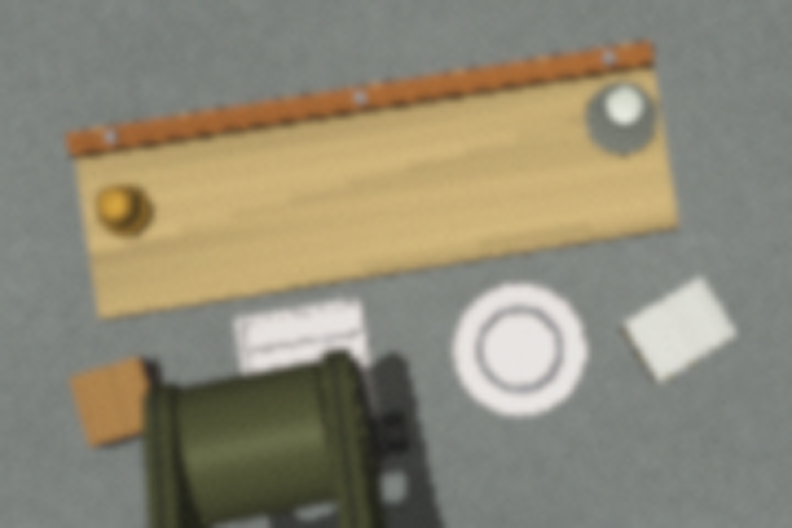

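View pics/w3.png

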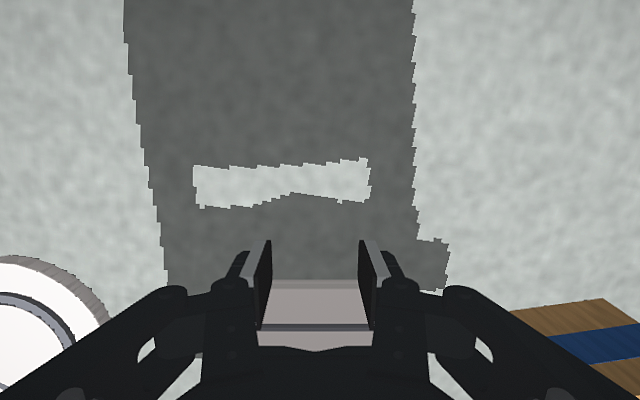

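Call:
drive_tool:
  deltas:
    - [0, -0.003, 0, 0]
    - [0, -0.006, 0, 0]
    - [0, -0.008, 0, 0]
    - [0, -0.009, 0, 0]
    - [0, -0.009, 0, 0]

```text
t: 8.5
tcp_pos: [0.4669, 0.1459, -0.0249]
orientation: [-92.6, 90.0, 6.1]
ft_force: [0.2, -0.1, -0.0]
gripper_width: 0.0399
```

Call:
drive_tool:
  deltas:
    - [0, -0.001, 0, 0]
    - [0, -0.002, 0, 0]
    - [0, -0.002, 0, 0]

```text
t: 8.8
tcp_pos: [0.4688, 0.1462, -0.0249]
orientation: [-84.7, 90.0, 14.0]
ft_force: [0.7, 0.1, 0.2]
gripper_width: 0.0401
```

Call:
drive_tool:
  deltas:
    - [0, -0.001, 0, 0]
    - [0, -0.002, 0, 0]
    - [0, -0.002, 0, 0]

```text
t: 9.1
tcp_pos: [0.4708, 0.1465, -0.0249]
orientation: [-84.0, 90.0, 14.6]
ft_force: [0.4, -0.6, -0.1]
gripper_width: 0.0399
```

Call:
drive_tool:
  deltas:
    - [0, -0.001, 0, 0]
    - [0, -0.0015, 0, 0]
    - [0, -0.0015, 0, 0]

```text
t: 9.4
tcp_pos: [0.4721, 0.1467, -0.025]
orientation: [68.4, 90.0, 167.0]
ft_force: [-0.0, 0.4, 0.6]
gripper_width: 0.0402
```

Call:
drive_tool:
  deltas:
    - [0, -0.001, 0, 0]
    - [0, -0.0015, 0, 0]
    - [0, -0.0015, 0, 0]

```text
t: 9.7
tcp_pos: [0.4721, 0.1467, -0.0253]
orientation: [91.1, 89.8, -170.3]
ft_force: [-5.3, -1.1, 4.6]
gripper_width: 0.0402
```

Call:
drive_tool:
  deltas:
    - [0, -0.001, 0, 0]
    - [0, -0.0015, 0, 0]
    - [0, -0.0015, 0, 0]

```text
t: 10.0
tcp_pos: [0.4721, 0.1467, -0.0254]
orientation: [91.6, 89.6, -169.7]
ft_force: [-10.9, -3.3, 8.5]
gripper_width: 0.0399
```

Call:
drive_tool:
  deltas:
    - [0, -0.001, 0, 0]
    - [-0.0035, -0.001, 0, 0]
    - [-0.0075, -0.001, 0, 0]
    - [-0.011, -0.001, 0, 0]
    - [-0.0145, -0.001, 0, 0]
    - [-0.0145, -0.001, 0, 0]

```text
t: 10.6
tcp_pos: [0.4725, 0.1468, -0.012]
orientation: [90.3, 89.5, -171.0]
ft_force: [-6.9, 0.1, 0.1]
gripper_width: 0.0396
```

```bash
python3 - <<'E'
from h import *
s=bot.read_state(); R=toolR(s); print(s["tcp_pos"],s["ft_force"])
p,d=bot.snapshot("wrist"); cv2.imwrite("pics/w4.png",p[:,:,::-1])
p,d=bot.snapshot("scene"); cv2.imwrite("pics/s4.png",cv2.resize(p[115:265,260:450,::-1],None,fx=4,fy=4,interpolation=cv2.INTER_CUBIC))
E
```

```text
[ 0.47249493  0.14684918 -0.0119602 ] [-6.89114861  0.12327986  0.08413024]
```

View pics/w4.png

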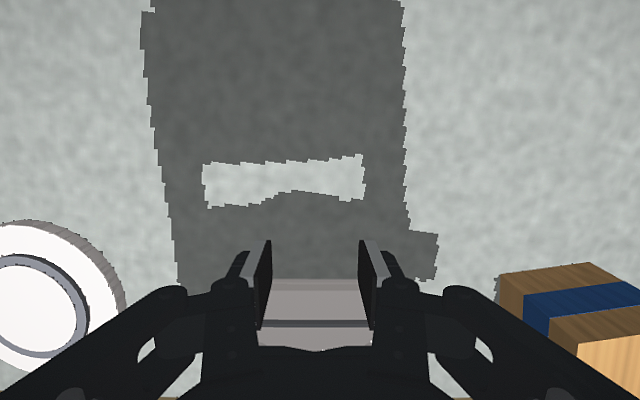

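View pics/s4.png

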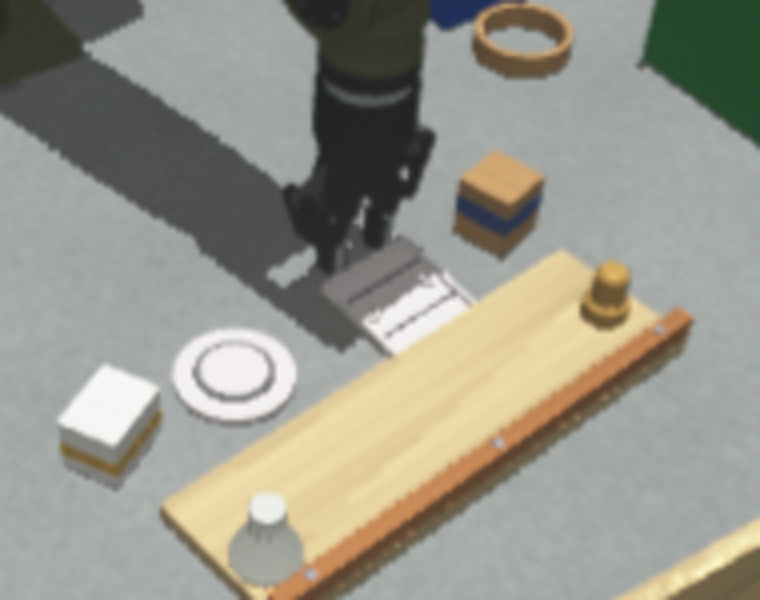

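Call:
drive_tool:
  deltas:
    - [0, -0.001, 0, 0]
    - [-0.004, -0.0015, 0, 0]
    - [-0.0075, -0.002, 0, 0]
    - [-0.011, -0.0025, 0, 0]
    - [-0.0144, -0.0035, 0, 0]
    - [-0.018, -0.0045, 0, 0]
    - [-0.0213, -0.0055, 0, 0]
    - [-0.0246, -0.0068, 0, 0]
    - [-0.0278, -0.008, 0, 0]

```text
t: 11.6
tcp_pos: [0.4799, 0.1479, 0.0157]
orientation: [90.8, 89.4, -170.6]
ft_force: [-10.2, -1.6, 5.1]
gripper_width: 0.0399
```

```bash
python3 - <<'E'
from h import *
s=bot.read_state(); R=toolR(s); print(s["tcp_pos"],s["ft_force"])
p,d=bot.snapshot("wrist"); cv2.imwrite("pics/w5.png",p[:,:,::-1])
p,d=bot.snapshot("scene"); cv2.imwrite("pics/s5.png",cv2.resize(p[115:265,260:450,::-1],None,fx=4,fy=4,interpolation=cv2.INTER_CUBIC))
E
```

```text
[0.47987101 0.14794529 0.01572003] [-10.20857529  -1.60842827   5.11647177]
```

View pics/w5.png

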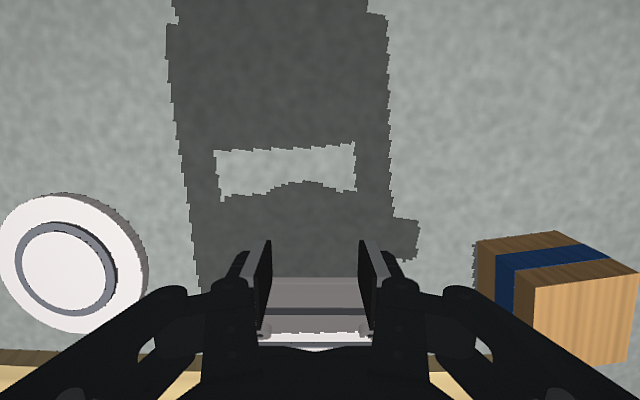

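View pics/s5.png

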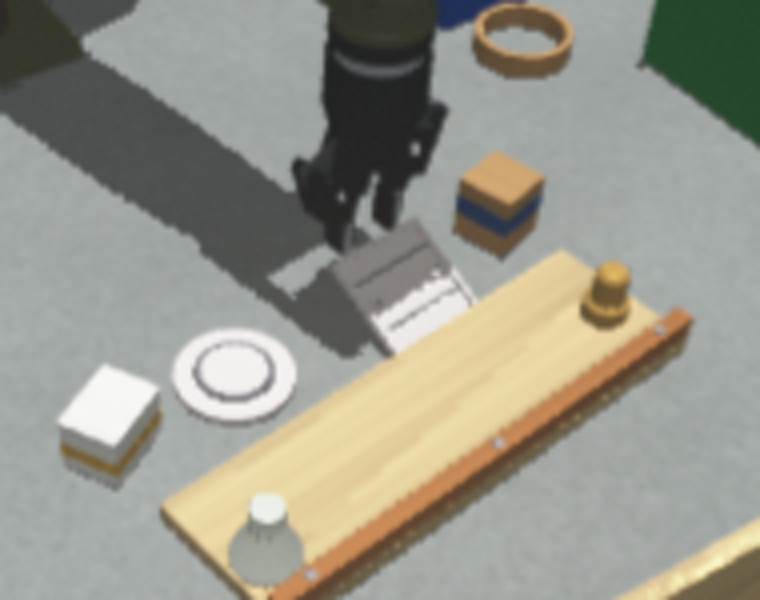

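Call:
drive_tool:
  deltas:
    - [-0.0032, -0.0013, 0, 0]
    - [-0.0063, -0.0028, 0, 0]
    - [-0.0093, -0.0046, 0, 0]
    - [-0.0122, -0.0065, 0, 0]
    - [-0.015, -0.0086, 0, 0]
    - [-0.0176, -0.0108, 0, 0]
    - [-0.0202, -0.0131, 0, 0]
    - [-0.0226, -0.0155, 0, 0]

```text
t: 12.5
tcp_pos: [0.499, 0.1509, 0.0402]
orientation: [90.1, 89.9, -171.3]
ft_force: [-5.3, -0.7, 5.4]
gripper_width: 0.0398
```

```bash
python3 - <<'E'
from h import *
s=bot.read_state(); R=toolR(s); print(s["tcp_pos"],s["ft_force"])
p,d=bot.snapshot("wrist"); a=p[200:400,150:490,::-1]
q,d=bot.snapshot("scene"); b=cv2.resize(q[125:225,310:450,::-1],None,fx=3.4,fy=3.4,interpolation=cv2.INTER_CUBIC)
cv2.imwrite("pics/x6.png",np.hstack([cv2.resize(a,(300,340)),b[:,:]]))
E
```

```text
[0.4990353  0.15086734 0.04017155] [-5.29199771 -0.70772047  5.39752177]
```

View pics/x6.png

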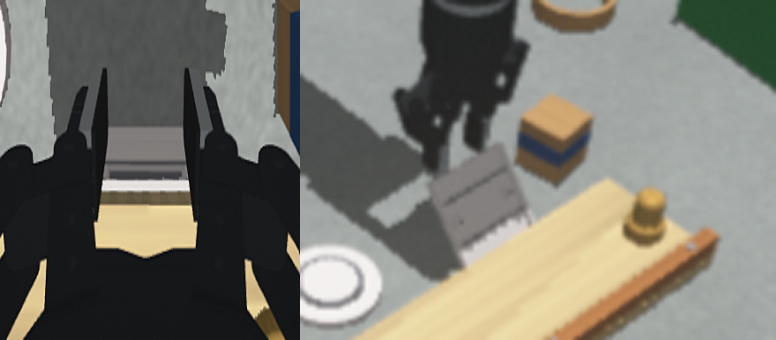

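Call:
drive_tool:
  deltas:
    - [-0.0022, -0.0026, 0, 0]
    - [-0.0042, -0.0051, 0, 0]
    - [-0.0062, -0.0079, 0, 0]
    - [-0.008, -0.0107, 0, 0]
    - [-0.0097, -0.0136, 0, 0]
    - [-0.0112, -0.0165, 0, 0]
    - [-0.0126, -0.0195, 0, 0]
    - [-0.0139, -0.0226, 0, 0]

```text
t: 13.4
tcp_pos: [0.5229, 0.1545, 0.0548]
orientation: [-89.3, 89.9, 9.4]
ft_force: [-2.2, 0.3, 5.1]
gripper_width: 0.0399
```

```bash
python3 - <<'E'
from h import *
s=bot.read_state(); R=toolR(s); print(s["tcp_pos"],s["ft_force"])
p,d=bot.snapshot("wrist"); a=p[200:400,150:490,::-1]
q,d=bot.snapshot("scene"); b=cv2.resize(q[125:225,310:450,::-1],None,fx=3.4,fy=3.4,interpolation=cv2.INTER_CUBIC)
cv2.imwrite("pics/x7.png",np.hstack([cv2.resize(a,(300,340)),b[:,:]]))
E
```

```text
[0.52285828 0.15448097 0.05479165] [-2.22302772  0.28325347  5.12414895]
```

View pics/x7.png

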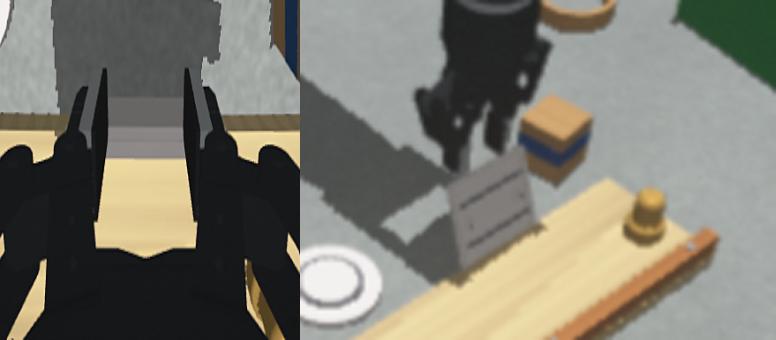

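Call:
drive_tool:
  deltas:
    - [-0.0012, -0.0034, 0, 0]
    - [-0.0023, -0.0069, 0, 0]
    - [-0.0039, -0.0141, 0, 0]
    - [-0.0049, -0.0214, 0, 0]
    - [-0.0052, -0.029, 0, 0]
    - [-0.005, -0.038, 0, 0]
    - [-0.0048, -0.048, 0, 0]
    - [-0.006, -0.058, 0, 0]
    - [-0.02, -0.06, 0, 0]
    - [-0.04, -0.06, 0, 0]
    - [-0.05, -0.06, 0, 0]
    - [-0.05, -0.06, 0, 0]

```text
t: 14.7
tcp_pos: [0.5826, 0.1637, 0.1067]
orientation: [-87.4, 89.7, 11.2]
ft_force: [0.8, -0.6, 0.3]
gripper_width: 0.0402
```

```bash
python3 - <<'E'
from h import *
s=bot.read_state(); R=toolR(s); print(s["tcp_pos"],s["ft_force"])
p,d=bot.snapshot("wrist"); cv2.imwrite("pics/w8.png",p[:,:,::-1])
q,d=bot.snapshot("scene"); cv2.imwrite("pics/s8.png",cv2.resize(q[115:265,260:450,::-1],None,fx=4,fy=4,interpolation=cv2.INTER_CUBIC))
E
```

```text
[0.58260704 0.16366252 0.1067074 ] [ 0.75083998 -0.56019429  0.31052036]
```

View pics/w8.png

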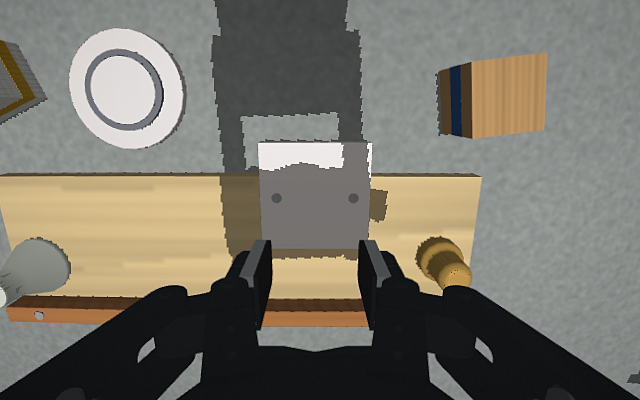

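View pics/s8.png

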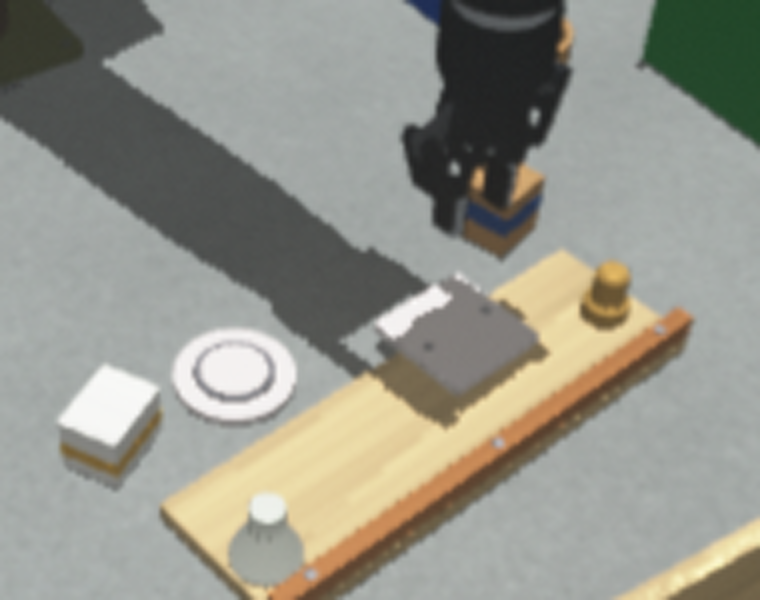

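The plate lies front side up on the board with both screw heads visible. In the wrist picture its near side is at row 142 (columns 259 to 372), overhanging the board edge.

```bash
python3 - <<'E'
from h import *
s=bot.read_state(); R=toolR(s)
P=toplane("wrist",[(259,142),(372,142),(260,249),(369,249)],0.024,s);print(np.round(P,4), np.round((P-s["tcp_pos"])@R,4))
F=toplane("wrist",[(255,174),(482,177)],0.015,s);print("edge",np.round((F-s["tcp_pos"])@R,4))
print(np.degrees(np.arctan2(R[1,2],R[0,2]))-90,s["t"])
E
```

```text
[[0.5434 0.1159 0.024 ]
 [0.5308 0.1987 0.024 ]
 [0.6287 0.1259 0.024 ]
 [0.6154 0.2131 0.024 ]] [[ 0.08    0.0442 -0.0412]
 [ 0.08    0.0442  0.0425]
 [ 0.0801 -0.0416 -0.0442]
 [ 0.0801 -0.0416  0.044 ]]
edge [[ 0.089   0.0183 -0.0469]
 [ 0.089   0.016   0.1333]]
8.66362717105848 14.8
```

Call:
drive_tool:
  deltas:
    - [0, 0.025, 0, 0]
    - [0, 0.05, 0, 0]
    - [0, 0.068, 0, 0]
    - [0.02, 0.068, 0, 0]
    - [0.05, 0.068, 0, 0]
    - [0.08, 0.068, 0, 0]
    - [0.1, 0.068, 0, 0]
    - [0.11, 0.068, 0, 0]
    - [0.1135, 0.068, 0, 0]
    - [0.1135, 0.068, 0, 0]

```text
t: 15.8
tcp_pos: [0.5136, 0.153, -0.0098]
orientation: [89.6, 90.0, -171.7]
ft_force: [0.1, 0.1, -0.6]
gripper_width: 0.0398
```

```bash
python3 - <<'E'
from h import *
s=bot.read_state(); R=toolR(s); print(s["tcp_pos"],s["ft_force"])
p,d=bot.snapshot("wrist"); cv2.imwrite("pics/w9.png",p[:,:,::-1])
E
```

```text
[ 0.51363608  0.15304075 -0.0098075 ] [ 0.09657753  0.112461   -0.56614212]
```

View pics/w9.png

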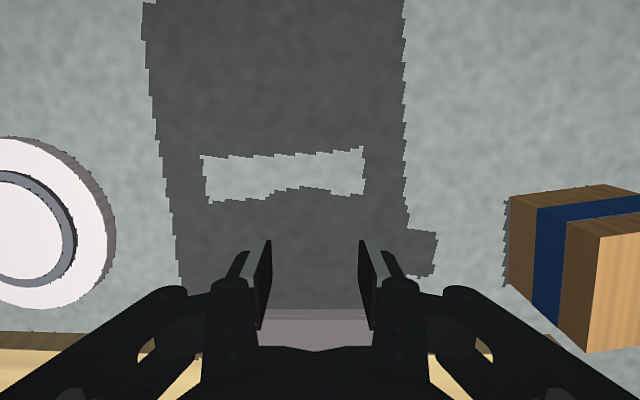

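Call:
drive_tool:
  deltas:
    - [-0.003, 0, 0, 0]
    - [-0.003, -0.006, 0, 0]
    - [-0.003, -0.011, 0, 0]
    - [-0.003, -0.015, 0, 0]
    - [-0.003, -0.019, 0, 0]
    - [-0.003, -0.023, 0, 0]
    - [-0.003, -0.028, 0, 0]
    - [-0.003, -0.033, 0, 0]
    - [-0.003, -0.038, 0, 0]
    - [-0.003, -0.043, 0, 0]
    - [-0.003, -0.048, 0, 0]
    - [-0.003, -0.052, 0, 0]

```text
t: 17.05
tcp_pos: [0.5656, 0.1609, -0.0067]
orientation: [-102.5, 90.0, -3.8]
ft_force: [0.5, -0.9, -0.1]
gripper_width: 0.0399
```

Call:
drive_tool:
  deltas:
    - [0, -0.002, 0, 0]
    - [0, -0.004, 0, 0]
    - [0, -0.006, 0, 0]
    - [0, -0.007, 0, 0]
    - [0, -0.007, 0, 0]

```text
t: 17.55
tcp_pos: [0.5722, 0.162, -0.0066]
orientation: [-87.1, 90.0, 11.5]
ft_force: [-0.1, 0.4, 0.6]
gripper_width: 0.0396
```

```bash
python3 - <<'E'
from h import *
s=bot.read_state(); R=toolR(s); print(s["tcp_pos"],s["ft_force"],s["t"])
p,d=bot.snapshot("wrist"); cv2.imwrite("pics/w10.png",p[:,:,::-1])
q,d=bot.snapshot("scene"); cv2.imwrite("pics/s10.png",cv2.resize(q[115:265,260:450,::-1],None,fx=4,fy=4,interpolation=cv2.INTER_CUBIC))
E
```

```text
[ 0.57222494  0.16196985 -0.00662543] [-0.10998282  0.37471316  0.58854795] 17.55
```

View pics/s10.png

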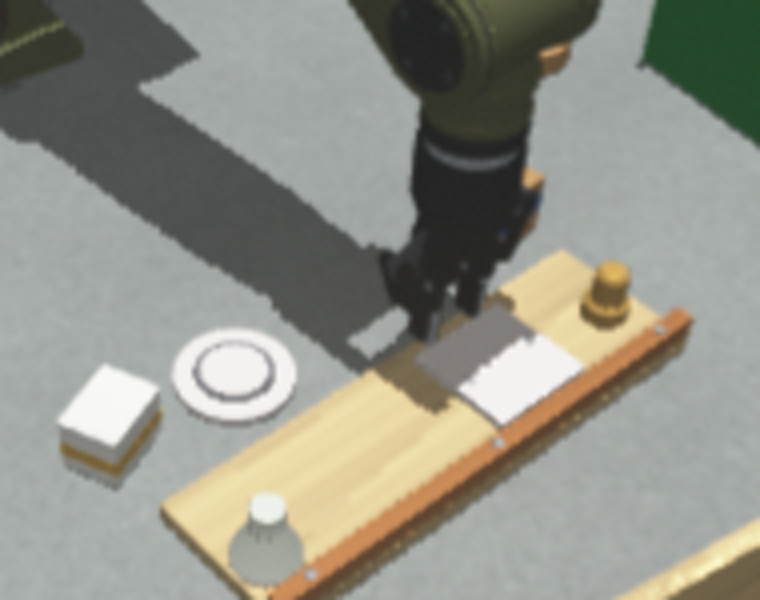

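Call:
drive_tool:
  deltas:
    - [0, -0.002, 0, 0]
    - [0, -0.004, 0, 0]
    - [0, -0.006, 0, 0]
    - [0, -0.007, 0, 0]
    - [0, -0.008, 0, 0]
    - [0, -0.008, 0, 0]

```text
t: 18.25
tcp_pos: [0.5802, 0.1632, -0.0066]
orientation: [-92.0, 90.0, 6.7]
ft_force: [-0.4, 0.1, -0.6]
gripper_width: 0.04
```

Call:
drive_tool:
  deltas:
    - [0, -0.0005, 0, 0]
    - [0, -0.001, 0, 0]
    - [0, -0.0015, 0, 0]
    - [0, -0.0015, 0, 0]

```text
t: 18.65
tcp_pos: [0.5809, 0.1633, -0.0068]
orientation: [90.9, 89.9, -170.4]
ft_force: [-3.4, 0.2, 1.7]
gripper_width: 0.04
```

Contact with the fence as predicted. I'll press a bit more to square the plate up, then check before backing off.

Call:
drive_tool:
  deltas:
    - [0, -0.001, 0, 0]
    - [0, -0.001, 0, 0]

```text
t: 18.85
tcp_pos: [0.5809, 0.1634, -0.0068]
orientation: [90.4, 89.8, -170.9]
ft_force: [-5.8, -1.5, 4.5]
gripper_width: 0.0401
```

Call:
drive_tool:
  deltas:
    - [0, 0.002, 0, 0]
    - [0, 0.005, 0, 0]
    - [0, 0.015, 0, 0]
    - [0, 0.03, 0, 0]
    - [-0.03, 0.04, 0, 0]
    - [-0.06, 0.05, 0, 0]
    - [-0.09, 0.06, 0, 0]
    - [-0.12, 0.07, 0, 0]
    - [-0.14, 0.07, 0, 0]
    - [-0.14, 0.07, 0, 0]

```text
t: 19.85
tcp_pos: [0.5152, 0.1534, 0.1372]
orientation: [-87.7, 89.5, 10.9]
ft_force: [1.6, 0.2, 0.4]
gripper_width: 0.0397
```

```bash
python3 - <<'E'
from h import *
s=bot.read_state(); R=toolR(s); print(s["tcp_pos"],s["ft_force"],s["t"])
p,d=bot.snapshot("wrist"); cv2.imwrite("pics/w11.png",p[:,:,::-1])
q,d=bot.snapshot("scene"); cv2.imwrite("pics/s11.png",cv2.resize(q[115:265,260:450,::-1],None,fx=4,fy=4,interpolation=cv2.INTER_CUBIC))
E
```

```text
[0.51517488 0.15341676 0.13724732] [1.58888199 0.18819355 0.42772985] 19.85
```

View pics/s11.png

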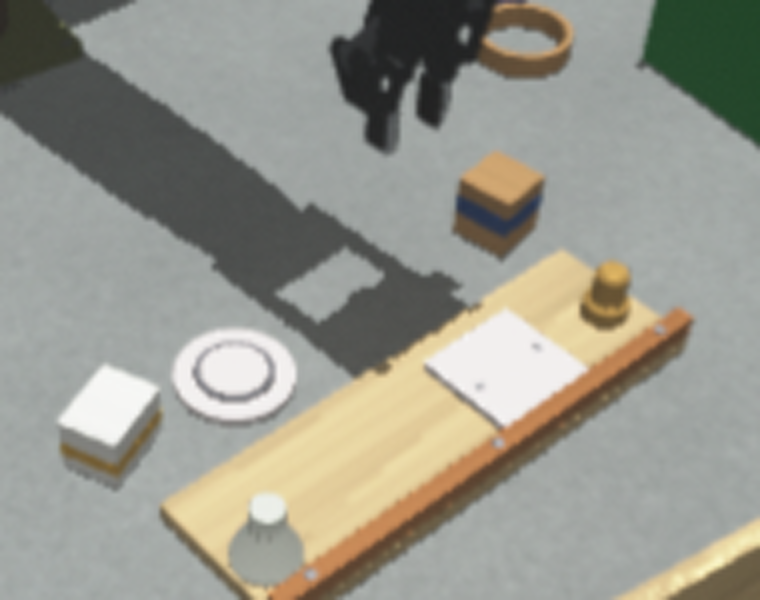

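View pics/w11.png

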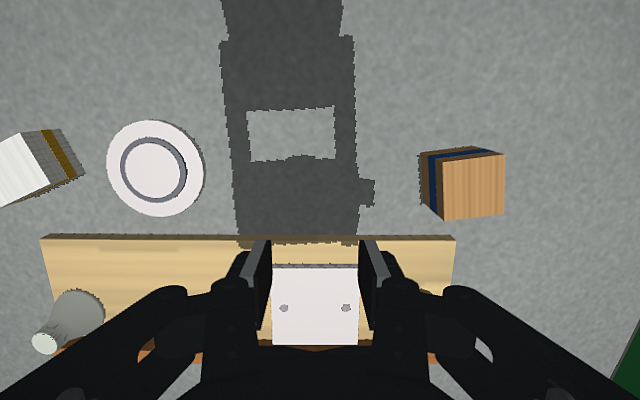

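The plate is front up at the fence in both pictures. I'll take a clearer look at the plate/fence seam from above it.

Call:
drive_tool:
  deltas:
    - [0, -0.03, 0, 0]
    - [0, -0.06, 0, 0]
    - [0, -0.09, 0, 0]
    - [0, -0.12, 0, 0]
    - [0, -0.14, 0, 0]
    - [0, -0.15, 0, 0]
    - [0, -0.15, 0, 0]

```text
t: 20.65
tcp_pos: [0.6612, 0.1754, 0.1309]
orientation: [92.3, 89.8, -169.1]
ft_force: [-0.8, 0.2, -0.1]
gripper_width: 0.0405
```

```bash
python3 - <<'E'
from h import *
s=bot.read_state()
p,d=bot.snapshot("wrist"); cv2.imwrite("pics/w12.png",cv2.resize(p[80:260,210:410,::-1],None,fx=3.3,fy=3.3))
cv2.imwrite("pics/w12f.png",p[:,:,::-1])
q,_=bot.snapshot("top"); a=cv2.imread("pics/top0.png"); 
cv2.imwrite("pics/t12.png",cv2.resize(q[:,:,::-1],None,fx=1.2,fy=1.2)); print(s["t"])
E
```

```text
20.65
```

View pics/w12.png

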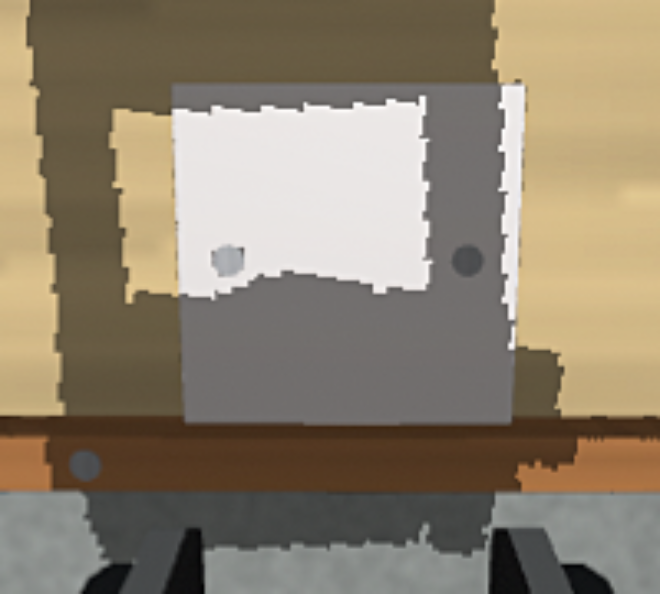

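View pics/t12.png

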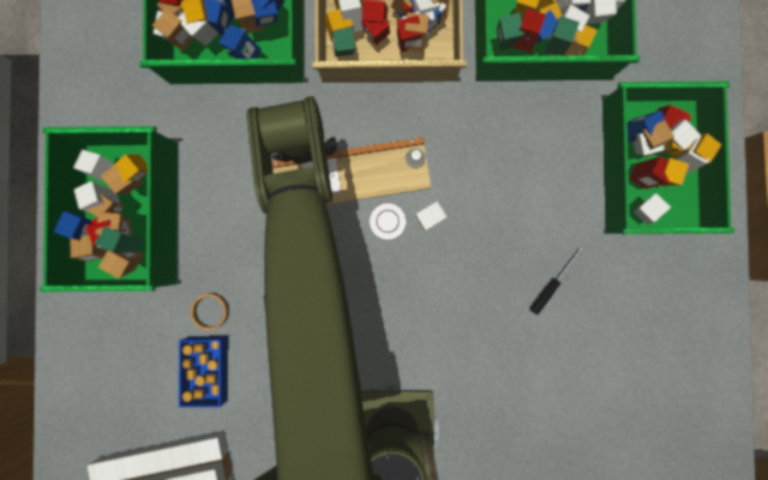

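The plate's far side meets the fence face along its whole width (crop row about 422, columns 184 to 512) with no gap. The other objects look where they started, and the arm is clear.

```bash
python3 -c "
from bench import bot
print(bot.hand_in()); print(bot.read_state()['t'])"
```

```text
the job is handed in; nothing more can be done
None
the job is handed in; nothing more can be done
```

The square cover is front side up on the board with its far side against the fence, and I handed the job in at about 20.8 s of the 58 s allowed.

- **Method:** I pushed the cover square against the board's front edge with the two fingertips. I pressed at about 7–12 N and drew the near side up along an arc until it tipped past upright and fell onto the board. It landed with about 27 mm overhanging by my estimate, not 15 mm. I then pushed it back until it met the fence, with a final press of about 6 N. It was never gripped or lifted.
- **Last checks:** The final wrist picture shows both screw heads up and the cover parallel to the fence, touching it along its whole far side with no visible gap. The round cover, spot lamp, yellow carton, tape roll and screwdriver look unmoved in the last top picture. The arm hides the lampholder and blue carton there, but both stood in place in the scene picture shortly before. The gripper was clear of everything.
- **Disagreements:**
  - With the fingers 40 mm apart, their tips sat about 25 mm behind the TCP rather than at most 13 mm, so I found the bench by touch.
  - The top and wrist cameras disagreed by about 6 mm on the cover's sideways position, and I used the wrist camera.
  - The board's front edge was about 3 mm further away than the top camera showed.

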